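# Shift the shaker's motion selector into circular

## Robot

A 7-joint arm with a two-finger parallel gripper is mounted at the origin on a cart in front of the work surface, level with it; the furniture and walls round the work are solid. World frame = base frame: x ahead of the robot, y to its left, z up, the work surface at z = 0. Lengths are in m, angles in degrees, forces in N, time in s.
With the tool pointing down it reaches from about 0.425 to 0.875 m from the base axis. Payload 8.4 kg.
Tool frame: the origin (TCP) lies midway between the tips of the shut fingers; the grasp point (between the pads) lies 19 mm behind it; y points along the fingers, z is the direction in which the jaws open and shut, and the axes are right-handed (so a half turn about y gives the same grasp; the last joint's range is limited). The gripper opens to 85 mm and grips with 20 to 120 N. Pads are 22 mm wide; open, the fingers measure 114 mm over their backs; the gripper's body (76 mm by 85 mm) begins 54 mm behind the grasp point. The pads swing forward as they close: fully open they stand 13 mm farther back than shut.
Start: joints at [-70.141, 19.091, 2.286, 83.961, -0.768, 76.965, -3.352], TCP at [0.28, 0.586, 0.231] pointing down, gripper open.
Joint ranges: [-147.57, 147.57], [-21.85, 119.76], [-74.77, 79.35], [14.55, 137.4], [-85.83, 265.84], [4.83, 119.75], [-152.11, 152.11]. Speed limits (degrees/s): [127.2, 127.2, 159.86, 159.86, 180, 180, 180].

## Interface

Orientations are given as [roll, pitch, yaw] about the fixed x, y, z axes, in that order (R = Rz(yaw) Ry(pitch) Rx(roll)).
In Python, from cell import ctrl gives the robot as it stands. The module is installed in compiled form; this text tells all that it offers.
- The arm moves only by the tool play_rows, never from a script. Its argument "targets" is a list of rows, each a list of 3 entries, a list of its own where there are three numbers: the turn, a rotation vector about the tool's x, y, z in degrees, then the shift along the tool's x, y, z in m, then the closure, from -1 (fully open) to 1 (shut). A call has 1 to 5 rows; each row is the pose to reach, as a shift and turn from the pose commanded when the call began, along the tool's axes at that moment; what a row does not reach only later rows make up. A row lasts 1/10 s, in which the tool goes at most 50 mm and 8.59 degrees, less where a joint would pass 70% of its speed; a pose out of reach is approached as far as the arm can. A call with a gripper value outside its range is refused whole. The fingers move at their own pace and stop on an object; "grip_force" is the grip in N (left out, the last holds). Time passes only in rows, so rows that repeat a pose let the fingers close. It gives the time, the measured TCP pose, the force and the opening at its end, in the units of the state.
- ctrl.observe(): the state, without advancing time (a new reading comes with each control period).
- ctrl.grab_frame(name): name is "scene" or "top" or "wrist"; returns the picture (400x640x3 uint8, red, green, blue); there is no depth.
- ctrl.camera_model(name): a dict with "K" (3x3 intrinsics, pixels), "world_from_camera" (4x4, takes a point from camera to world coordinates). Camera axes: x right, y up, looking along -z (the intrinsics and any distortion apply to the point x, -y, -z); pixel columns grow to the right and rows downward; lengths in m; the calibration is good to about 2 mm. A picture is of the moment at which its call begins: read the wrist's pose just before it. camera_model takes no time and is no camera call; for the wrist camera it gives the pose at the moment of the call.
- ctrl.hand_in(): hands the job in, once; it reports no verdict.
Trained networks look in the newest picture that a camera, given by its name, has taken for a name from the list of things; names that differ only in an ending like _2 or _b are one class to them, and where a whole thing is asked for, a point or a joint stands for the part that bears it (a point fixed in the world has none). Each returns a list of dicts, best first, with "score" (0 to 1); they miss things now and then, are a little off and sometimes report something else, mostly with a low value. They report only what shows in the picture. A call takes as long as a camera call.
- ctrl.boxes_of(camera, thing): "location" ([column, row] in pixels, amid what is visible of it).
- ctrl.silhouettes(camera, thing): "pixels" (400x640 bool, what is visible of it) and "location" ([column, row] in pixels, amid what is visible of it).
The state is a dict: "clock": time; "joint_pos": joint angles; "dq": joint speeds; "effort": joint torques, N m; "tcp_pos": TCP position; "orientation": TCP orientation; "force": force on the tool from outside, world axes, zero at the start; "moment": the same for the moment, N m; "gripper_width": opening from 0.0 (shut) to 1.0 (fully open).
Only numpy, scipy, OpenCV 4.12 (cv2) and the standard library are available. Lean on these libraries where they do the work, as an engineer would, in place of code of your own. Each camera call takes 0.05 s, during which the arm holds its last target. There are 200 camera calls.

## Task

Set the shaker to circular motion: push the selector lever out of its parking notch and through the gate, fully home into the slot that the raised round disc marks, and leave it standing there. Only push the lever with the fingertips or the outside of the fingers, never take it between them, and do not force it against the gate. Leave the sample jar, the rubber stopper and the brass weight beside the box where they stand.

Things in the scene. Friction and masses are not known exactly. Their poses are not given: they have to be found in the camera images.
- selector: fixed white box under an aluminium gate plate, 140 mm (its x) x 130 mm (its y), plate top 78 mm above the worktop; below the plate a grey motor sticks 28 mm out of its back (+x). Origin: centre of its underside; x points away from the robot when unturned (yaw up to 0.45 rad either way), y left, z up. Front = -x side, back = +x side.
- gate (a point): centre of the gate, on the plate's top; axes as the selector's. Two slots along x at y = +22 and -22 mm, each from x = -22.5 to +22.5 mm, are joined by a cross channel along y at x = 0. The parking notch is a stub at y = 0 from the channel to x = -22.5 mm (front). Openings are 13 mm wide, the stem 8 mm. Out of the notch the way is +x to the channel, sideways in it, then forth or back into a slot.
- lever_shift (a joint): tilt of the lever along the selector's x, rad: 0 upright (in the channel -0.06 to +0.06), positive to the back (+x), negative to the front. About +0.30 or -0.30 against a slot's end, -0.32 at the notch's end. Starts between -0.31 and -0.20. Stiff hinge (about 1 N at the knob), no spring: stays where it is left.
- lever_cross (a joint): tilt of the lever along the selector's y, rad: 0 in the parking notch, positive to the left (+y); about +0.39 in the left slots, -0.39 in the right slots (play 0.05). Equally stiff, stays where it is left.
- knob (a point): centre of the lever's black ball knob, 26 mm across, 105 mm from the pivot, which is at the selector's x = y = 0, 22.5 mm above the worktop. Upright it is 127 mm above the worktop. In the selector's frame: about x = -32, y = 0 mm at the notch's end; x = 0, y = +-40 mm at the channel's ends; x = +-30, y = +-38 mm, 116 mm high, home in a slot. Below the ball a 13 mm collar, then the stem.
- knob_above (a point): point on the lever's axis 16 mm above the knob's centre (3 mm above the knob's top)
- mark_disc: fixed 2 mm high black plastic symbol on the gate plate: a full round disc 26 mm across (circular motion). Origin at the centre of its underside. It lies just outside one slot's end, at x = +-50, y = +-40 mm in the selector's frame; which symbol is at which slot differs from start to start.
- mark_bar: fixed 2 mm high black plastic symbol on the gate plate: one straight bar 28 x 8 mm. Origin at the centre of its underside. It lies just outside one slot's end, at x = +-50, y = +-40 mm in the selector's frame; which symbol is at which slot differs from start to start.
- mark_cross: fixed 2 mm high black plastic symbol on the gate plate: a diagonal cross of two bars 28 x 6 mm. Origin at the centre of its underside. It lies just outside one slot's end, at x = +-50, y = +-40 mm in the selector's frame; which symbol is at which slot differs from start to start.
- mark_triangle: fixed 2 mm high black plastic symbol on the gate plate: an open triangle of three bars 26 x 5 mm. Origin at the centre of its underside. It lies just outside one slot's end, at x = +-50, y = +-40 mm in the selector's frame; which symbol is at which slot differs from start to start.
- sample_jar_1: loose sample jar with screw lid, 48 mm across, 72 mm high, right of the selector; origin at the centre of its underside
- stopper_1: loose rubber stopper, 23 mm across, 28 mm high, to the front right of the selector; origin at the centre of its underside
- weight_200: loose brass weight with a knob, 28 mm across, 40 mm high, right of the selector; origin at the centre of its underside

How it is judged:
By the outcome, as a careful person would: the job done as asked, in the order asked, and still so for the second after the job is handed in, with the robot touching nothing.
It also fails if it takes over 42 s, if anything falls off the work surface, if the arm or the gripper's body presses on something with over 40 N, if the wrist force passes 120 N, or if a joint passes its speed limit or range.

## Working session

There is one attempt and no reset: what is moved stays moved. The work goes in short steps, Python scripts to look and compute and a tool call to move; the robot and the scene stay as the last step left them, time stands still between calls to the robot, and variables do not carry over. Pictures are saved under pics/ and viewed, about 8 in all and at most 12, crops included, and the job is handed in when it is done.

Besides the shell and the picture viewer there is one more tool, called after "Call:" by a JSON object that holds its "method" and its "body", one argument or row to a line. play_rows: Moves the arm, as the interface text tells. Its arguments: {"type":"object","properties":{"targets":{"type":"array","items":{"type":"array"}},"grip_force":{"type":"number"}},"required":["targets"]}

```bash
mkdir -p pics
cat > h.py <<'E'
import numpy as np, cv2
from cell import ctrl
from scipy.spatial.transform import Rotation as R
def ray(cam,px):
    m=ctrl.camera_model(cam);K=np.array(m["K"]);T=np.array(m["world_from_camera"])
    d=np.linalg.inv(K)@[px[0],px[1],1];d=np.array([d[0],-d[1],-d[2]])
    return T[:3,3],T[:3,:3]@d
def onz(cam,px,z):
    o,d=ray(cam,px);return o+d*(z-o[2])/d[2]
def proj(cam,p):
    m=ctrl.camera_model(cam);K=np.array(m["K"]);T=np.array(m["world_from_camera"])
    c=T[:3,:3].T@(np.array(p)-T[:3,3]);u=K@[c[0],-c[1],-c[2]];return u[:2]/u[2]
E
python3 - <<'E'
from h import *
print(ctrl.observe())
Z=dict(mark_disc=.08,mark_bar=.08,mark_cross=.08,mark_triangle=.08,knob=.12,sample_jar_1=.036,stopper_1=.014,weight_200=.02,gate=.078)
for c in ("top","scene"):
    im=ctrl.grab_frame(c);cv2.imwrite(f"pics/{c}0.png",im[:,:,::-1])
    print(c, list(ctrl.camera_model(c)), np.array(ctrl.camera_model(c)["world_from_camera"])[:3,3].round(3))
    for n,z in Z.items():
        for b in ctrl.boxes_of(c,n)[:2]: print(n,np.round(b["location"],1),round(b["score"],2),onz(c,b["location"],z).round(4))
E
```

```text
{'clock': 0.0, 'joint_pos': array([-70.14061874,  19.13160645,   2.2830436 ,  84.01463464,
        -0.76647939,  76.96475876,  -3.35399726]), 'dq': array([ 0.0514505 ,  0.0896102 , -0.08619466, -0.00940809, -0.00162133,
       -0.05179862,  0.01064259]), 'effort': array([-2.94221963e-04, -6.58548617e+01,  1.36529703e+00, -4.05572748e+01,
        1.67992391e-02,  1.25356024e-02,  1.22432326e-05]), 'tcp_pos': array([0.28008583, 0.58602606, 0.23039207]), 'orientation': array([-9.00955178e+01, -7.22940325e-03, -2.55445812e+01]), 'force': array([-0.2529981 ,  0.47010762, -0.20595812]), 'moment': array([ 0.04272542, -0.00639822, -0.00696234]), 'gripper_width': 0.9972381753720329}
top ['K', 'world_from_camera'] [ 0.37  -0.376  0.982]
mark_disc [358.9 205.1] 0.52 [ 0.4746 -0.4397  0.08  ]
mark_bar [314.6 197.4] 0.5 [ 0.4906 -0.3603  0.08  ]
mark_bar [394.1 211.1] 0.28 [ 0.4622 -0.5025  0.08  ]
mark_cross [322.  144.6] 0.49 [ 0.5876 -0.376   0.08  ]
mark_triangle [360.1 150.5] 0.6 [ 0.5748 -0.4452  0.08  ]
mark_triangle [395.7 210.9] 0.19 [ 0.4625 -0.5054  0.08  ]
knob [338.7 184.8] 0.64 [ 0.5062 -0.4032  0.12  ]
sample_jar_1 [406.2 166.5] 0.84 [ 0.5515 -0.5351  0.036 ]
sample_jar_1 [358.3 204.8] 0.3 [ 0.4803 -0.4417  0.036 ]
weight_200 [395.6 211.5] 0.74 [ 0.4675 -0.5137  0.02  ]
gate [340.9 174.1] 0.61 [ 0.5324 -0.409   0.078 ]
scene ['K', 'world_from_camera'] [ 0.061 -0.793  0.708]
mark_disc [334.9 241.2] 0.47 [ 0.4762 -0.4363  0.08  ]
mark_disc [346.3 188.9] 0.21 [ 0.5852 -0.3645  0.08  ]
mark_cross [346.  187.8] 0.53 [ 0.5871 -0.3621  0.08  ]
knob [335.9 207.6] 0.68 [ 0.5054 -0.4099  0.12  ]
sample_jar_1 [404.9 259.6] 0.65 [ 0.5593 -0.5264  0.036 ]
stopper_1 [331.5 311.4] 0.8 [ 0.405  -0.4974  0.014 ]
stopper_1 [364.9 290.6] 0.67 [ 0.4744 -0.5098  0.014 ]
gate [342.7 229.6] 0.66 [ 0.5062 -0.4269  0.078 ]
```

Run:
```python
import cv2
a=cv2.imread("pics/top0.png")[90:270,240:460];cv2.imwrite("pics/t.png",cv2.resize(a,None,fx=3.3,fy=3.3,interpolation=cv2.INTER_CUBIC))
```

```text
(no output)
```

View pics/t.png

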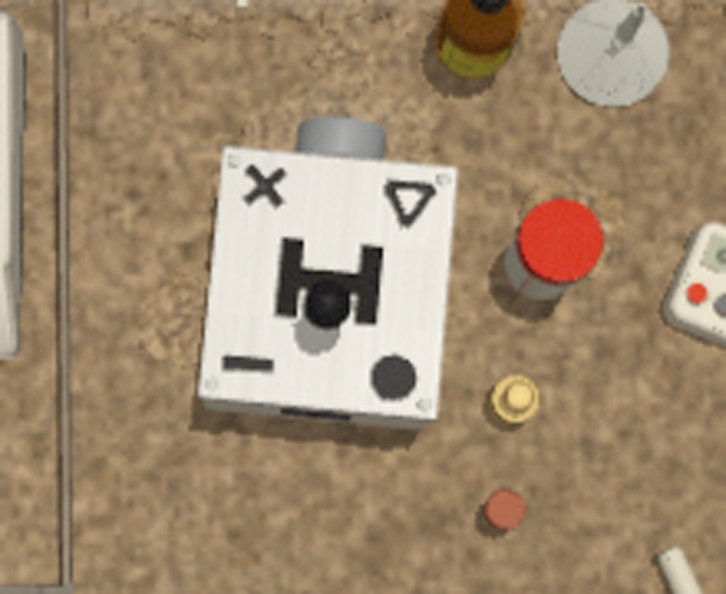

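View pics/scene0.png

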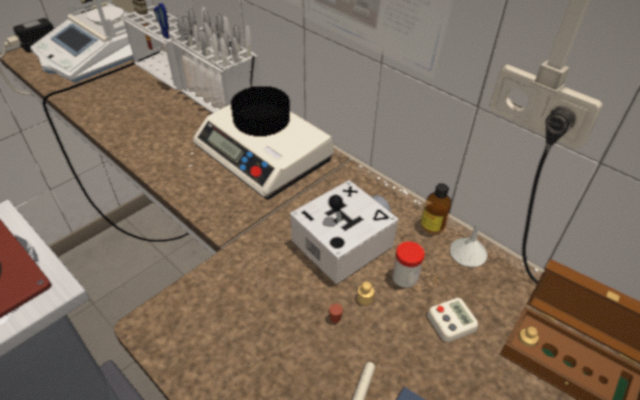

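The top view shows the round disc at the front right (crop (393,377)), the cross back left, the triangle back right and the bar front left. The knob is in the notch. In the scene view the stopper is at (336,313), the weight at (366,293) and the jar at (407,265), all to the right.

```bash
cat >> h.py <<'E'
M=dict(mark_disc=(-50,-40),mark_bar=(-50,40),mark_cross=(50,40),mark_triangle=(50,-40))
def fit(cam):
    P=[];Q=[]
    for n,l in M.items():
        b=ctrl.boxes_of(cam,n)
        if b: P.append(np.array(l)/1e3);Q.append(onz(cam,b[0]["location"],.08)[:2])
    P=np.array(P);Q=np.array(Q);p=P-P.mean(0);q=Q-Q.mean(0)
    a=np.arctan2((p[:,0]*q[:,1]-p[:,1]*q[:,0]).sum(),(p*q).sum());c,s=np.cos(a),np.sin(a);A=np.array([[c,-s],[s,c]])
    t=Q.mean(0)-A@P.mean(0);print(cam,len(P),"o",t.round(4),"yaw",np.degrees(a).round(2),"res mm",((P@A.T+t-Q)*1e3).round(1).tolist())
    return t,a
def rel(p,rpy,pose=None):
    """tool-frame turn(rotvec deg), shift for world pose"""
    o=ctrl.observe();p0,e0=pose or (o["tcp_pos"],o["orientation"])
    R0=R.from_euler("xyz",e0,degrees=True);Rt=R.from_euler("xyz",rpy,degrees=True)
    print((R0.inv()*Rt).as_rotvec(degrees=True).round(1).tolist(),R0.inv().apply(np.array(p)-p0).round(4).tolist())
E
python3 - <<'E'
from h import *
ctrl.grab_frame("top");t,a=fit("top")
print("scale",onz("scene",(260,100),.12),onz("scene",(330,145),.04),onz("top",(240,200),.05))
P0=([.28,.586,.231],[-90,0,-25.54])
rel([.43,.50,.32],[-90,0,-45],P0); rel([.60,.20,.32],[-90,0,-72],P0);rel([.61,-.10,.30],[-90,0,-99],P0)
E
```

```text
top 4 o [ 0.5098 -0.4299] yaw 8.08 res mm [[6.6, 28.7], [-33.5, -35.1], [38.6, 21.8], [-11.7, -15.4]]
scale [ 0.62986466 -0.07578599  0.12      ] [ 0.69816424 -0.21865407  0.04      ] [ 0.49315252 -0.22026525  0.05      ]
[0.0, 19.5, -0.0] [0.1724, -0.089, -0.0129]
[0.0, 46.5, -0.0] [0.4552, -0.089, -0.2103]
[-0.0, 73.5, 0.0] [0.5935, -0.069, -0.4767]
```

Run:
```python
from h import *
def c(u,v,z): return onz("top",(240+u/3.3,90+v/3.3),z)[:2]
d,b,x,t=[c(*p,.08) for p in((393,377),(247,363),(265,187),(410,200))]
print(d,b,x,t,"c",(d+x)/2,(b+t)/2,(d+b+x+t)/4)
for v in (x-b,t-d): print(np.degrees(np.arctan2(v[1],v[0])),np.hypot(*v))
for v in (b-d,x-t): print(np.degrees(np.arctan2(-v[0],v[1])),np.hypot(*v))
print("knob",c(327,303,.119))
```

```text
[ 0.47616618 -0.44011418] [ 0.48583215 -0.36064077] [ 0.58384652 -0.37278504] [ 0.57440386 -0.45272167] c [ 0.53000635 -0.40644961] [ 0.530118   -0.40668122] [ 0.53006218 -0.40656542]
-7.063117599451748 0.09876386174098954
-7.313165492253378 0.09904338067379832
-6.93455348571445 0.08005906680727684
-6.736949316738251 0.08049240920517187
knob [ 0.51152655 -0.40402733]
```

Call:
{"method": "play_rows", "body": {
  "targets": [
    [[0,6.5,0],[0.04,-0.03,0],1],
    [[0,13,0],[0.08,-0.055,-0.01],1],
    [[0,19.5,0],[0.12,-0.08,-0.015],1],
    [[0,26,0],[0.165,-0.09,-0.025],1],
    [[0,31,0],[0.21,-0.09,-0.04],1]
  ]
}}

```text
clock: 1.75
tcp_pos: [0.4541, 0.4596, 0.3235]
orientation: [-89.8, 0.1, -56.8]
force: [0.3, 0.3, 0.1]
gripper_width: 0.146
```

Run:
```python
from h import *
P=([.4541,.4596,.3225],[-90,0,-56.54])
for p,y in (((.49,.42,.325),-63),((.52,.37,.325),-69),((.545,.325,.325),-75),((.565,.28,.325),-81),((.58,.235,.325),-86)): rel(p,[-90,0,y],P)
P=([.58,.235,.325],[-90,0,-86])
for p,y in (((.59,.185,.325),-90),((.59,.135,.325),-94),((.59,.085,.325),-97),((.585,.035,.325),-97),((.58,-.01,.325),-97)): rel(p,[-90,0,y],P)
P=([.58,-.01,.325],[-90,0,-97])
for p,y in (((.57,-.06,.325),-97),((.56,-.108,.325),-97),((.55,-.155,.325),-97),((.535,-.20,.325),-97),((.52,-.245,.31),-97)): rel(p,[-90,0,y],P)
P=([.52,-.245,.31],[-90,0,-97])
for p,y in (((.5,-.29,.3),-97),((.48,-.33,.285),-97),((.46,-.37,.27),-97),((.445,-.395,.25),-97),((.44,-.395,.25),-97)): rel(p,[-90,0,y],P)
```

```text
[0.0, 6.5, 0.0] [0.0528, -0.0025, 0.0081]
[0.0, 12.5, -0.0] [0.1111, -0.0025, 0.0056]
[0.0, 18.5, 0.0] [0.1624, -0.0025, 0.0016]
[0.0, 24.5, -0.0] [0.211, -0.0025, -0.0065]
[0.0, 29.5, 0.0] [0.2568, -0.0025, -0.0188]
[0.0, 4.0, 0.0] [0.0506, -0.0, 0.0065]
[0.0, 8.0, -0.0] [0.1005, -0.0, 0.003]
[0.0, 11.0, 0.0] [0.1503, -0.0, -0.0005]
[0.0, 11.0, 0.0] [0.1999, -0.0, -0.009]
[0.0, 11.0, 0.0] [0.2444, -0.0, -0.0171]
[0.0, 0.0, 0.0] [0.0508, -0.0, -0.0038]
[0.0, 0.0, 0.0] [0.0997, -0.0, -0.0079]
[0.0, 0.0, 0.0] [0.1476, -0.0, -0.0121]
[0.0, 0.0, 0.0] [0.1941, -0.0, -0.0215]
[0.0, 0.0, 0.0] [0.2406, 0.015, -0.0309]
[0.0, 0.0, 0.0] [0.0471, 0.01, -0.0144]
[0.0, 0.0, 0.0] [0.0892, 0.025, -0.0293]
[0.0, 0.0, 0.0] [0.1314, 0.04, -0.0443]
[0.0, 0.0, 0.0] [0.158, 0.06, -0.0562]
[0.0, 0.0, 0.0] [0.1586, 0.06, -0.0611]
```

Call:
{"method": "play_rows", "body": {
  "targets": [
    [[0,6.5,0],[0.045,-0.002,0.008],1],
    [[0,12.5,0],[0.093,-0.002,0.006],1],
    [[0,18.5,0],[0.14,-0.002,0.002],1],
    [[0,24.5,0],[0.187,-0.002,-0.005],1],
    [[0,29.5,0],[0.234,-0.002,-0.015],1]
  ]
}}

```text
clock: 2.25
tcp_pos: [0.5697, 0.2546, 0.3233]
orientation: [-90.0, 0.0, -86.3]
force: [1.0, -0.2, -0.1]
gripper_width: -0.003
```

Call:
{"method": "play_rows", "body": {
  "targets": [
    [[0,4,0],[0.048,0,0.006],1],
    [[0,8,0],[0.096,0,0.003],1],
    [[0,11,0],[0.144,0,0],1],
    [[0,11,0],[0.192,0,-0.008],1],
    [[0,11,0],[0.24,0,-0.017],1]
  ]
}}

```text
clock: 2.75
tcp_pos: [0.5682, 0.0138, 0.3234]
orientation: [-90.0, 0.0, -97.0]
force: [0.4, 0.6, -0.4]
gripper_width: 0.002
```

Call:
{"method": "play_rows", "body": {
  "targets": [
    [[0,0,0],[0.048,0,-0.004],1],
    [[0,0,0],[0.096,0,-0.008],1],
    [[0,0,0],[0.144,0,-0.012],1],
    [[0,0,0],[0.19,0,-0.02],1],
    [[0,0,0],[0.235,0,-0.03],1]
  ]
}}

```text
clock: 3.25
tcp_pos: [0.5092, -0.2157, 0.3236]
orientation: [-90.0, 0.0, -97.0]
force: [1.0, -0.1, -0.3]
gripper_width: 0.001
```

Call:
{"method": "play_rows", "body": {
  "targets": [
    [[0,0,0],[0.045,0,-0.008],1],
    [[0,0,0],[0.09,0.01,-0.016],1],
    [[0,0,0],[0.135,0.03,-0.024],1],
    [[0,0,0],[0.18,0.05,-0.031],1],
    [[0,0,0],[0.183,0.07,-0.031],1]
  ]
}}

```text
clock: 3.75
tcp_pos: [0.4526, -0.398, 0.2531]
orientation: [-90.0, -0.2, -97.5]
force: [-0.3, -0.5, 0.8]
gripper_width: -0.005
```

```bash
cat >> h.py <<'E'
O=np.array([.5301,-.4066]);YAW=np.radians(-7)
def sel(p):
    d=np.array(p)[:2]-O;c,s=np.cos(YAW),np.sin(YAW);return np.array([c*d[0]+s*d[1],-s*d[0]+c*d[1]])*1e3
def look(fn):
    o=ctrl.observe();print("tcp",o["tcp_pos"].round(4),"sel mm",sel(o["tcp_pos"]).round(1),"F",np.round(o["force"],1))
    for c in ("wrist","top"):
        im=ctrl.grab_frame(c);cv2.imwrite(f"pics/{fn}_{c}.png",im[:,:,::-1])
        for n,z in (("knob",.122),("mark_disc",.08),("mark_bar",.08),("mark_cross",.08),("mark_triangle",.08)):
            for b in ctrl.boxes_of(c,n)[:1]:
                print(c,n,np.round(b["location"],1),round(b["score"],2),"sel",sel(onz(c,b["location"],z)).round(1))
E
python3 - <<'E'
from h import *
look("a")
E
```

```text
tcp [ 0.4526 -0.398   0.2531] sel mm [-78.   -0.9] F [-0.3 -0.5  0.8]
wrist knob [381.4 193.5] 0.87 sel [-17.8   6.9]
wrist mark_disc [346.3 220.2] 0.77 sel [-43.9 -35.8]
wrist mark_bar [344.2 146.7] 0.46 sel [-47.1  45.7]
wrist mark_cross [443.9 142.6] 0.73 sel [56.3 50. ]
wrist mark_triangle [434.2 215.3] 0.56 sel [ 56.8 -30.1]
top mark_cross [415.1 173.8] 0.43 sel [  15.7 -135.7]
```

View pics/a_wrist.png

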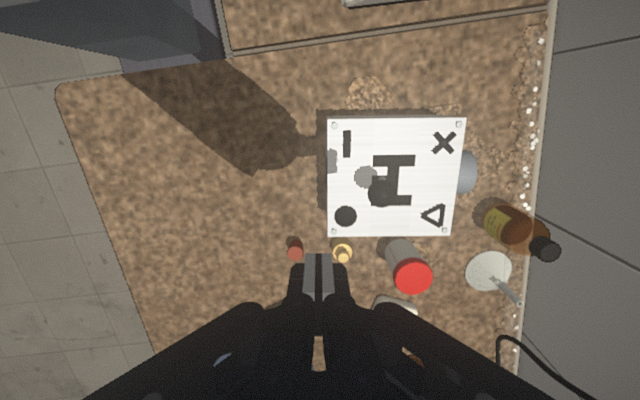

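The wrist view shows the disc at (346,216), the knob at (381,191) in the notch, and the fingers shut. Top and wrist disagree by about 6 mm, so I'll repeat it now that the arm has settled.

Run:
```python
from h import *
o=ctrl.observe();print("tcp",o["tcp_pos"].round(4),o["orientation"].round(2),sel(o["tcp_pos"]).round(1),o["clock"],proj("wrist",o["tcp_pos"]))
ctrl.grab_frame("wrist");fit("wrist")
for n in ("knob",): b=ctrl.boxes_of("wrist",n)[0];print(sel(onz("wrist",b["location"],.124)))
ctrl.grab_frame("scene");fit("scene")
for n in M: print(n,[(np.round(b["location"],1).tolist(),round(b["score"],2)) for b in ctrl.boxes_of("scene",n)[:2]],proj("scene",list(O+[0,0])+[.078]))
```

```text
tcp [ 0.4572 -0.3913  0.2538] [-89.95  -0.   -96.99] [-74.2   6.3] 4.35 [317.91249075 266.31745429]
wrist 4 o [ 0.5319 -0.4073] yaw -5.79 res mm [[0.6, 3.1], [-1.8, -0.3], [-1.7, -1.1], [2.9, -1.6]]
[-19.68847091   0.92459866]
scene 2 o [ 0.5311 -0.4004] yaw -8.64 res mm [[0.4, 2.8], [-0.4, -2.8]]
mark_disc [] [343.22569976 216.42632477]
mark_bar [] [343.22569976 216.42632477]
mark_cross [([349.3, 190.4], 0.39)] [343.22569976 216.42632477]
mark_triangle [([376.3, 213.5], 0.39)] [343.22569976 216.42632477]
```

Call:
{"method": "play_rows", "body": {
  "targets": [
    [[0,0,0],[0.003,0.04,0.001],1],
    [[0,0,0],[0.006,0.08,0.002],1],
    [[0,0,0],[0.006,0.12,0.002],1],
    [[0,0,0],[0.006,0.144,0.002],1],
    [[0,0,0],[0.006,0.144,0.005],1]
  ]
}}

```text
clock: 5.6
tcp_pos: [0.4591, -0.3967, 0.106]
orientation: [-90.3, 0.1, -97.1]
force: [-0.7, 0.5, 0.9]
gripper_width: 0.001
```

Call:
{"method": "play_rows", "body": {
  "targets": [
    [[0,0,0],[0,0,0.01],1],
    [[0,0,0],[0,0,0.016],1],
    [[0,0,0],[0,0,0.022],1],
    [[0,0,0],[0,0,0.028],1],
    [[0,0,0],[0,0,0.028],1]
  ]
}}

```text
clock: 6.1
tcp_pos: [0.49, -0.4018, 0.1099]
orientation: [-89.9, -0.0, -97.0]
force: [0.1, 0.2, -0.8]
gripper_width: -0.001
```

```bash
sed -i 's/^O=.*/O=np.array([.531,-.4068]);YAW=np.radians(-6.6)/' h.py
python3 - <<'E'
from h import *
for i in range(2): look("b")
print(proj("wrist",ctrl.observe()["tcp_pos"]))
a=cv2.imread("pics/b_wrist.png")[90:290,230:510];cv2.imwrite("pics/b.png",cv2.resize(a,None,fx=2.8,fy=2.8,interpolation=cv2.INTER_CUBIC))
E
```

```text
tcp [ 0.49   -0.4018  0.1099] sel mm [-41.3   0.3] F [ 0.1  0.2 -0.8]
wrist knob [373.1 282.6] 0.56 sel [-14.9  -2. ]
wrist mark_disc [397.9 211.9] 0.31 sel [ 5.9 19.9]
wrist mark_bar [306.2 180.8] 0.9 sel [-49.2  39.7]
wrist mark_cross [474.5 176.5] 0.79 sel [48.5 41.4]
wrist mark_triangle [466.  292.9] 0.57 sel [ 55.4 -37.9]
top mark_disc [362.3 207.3] 0.55 sel [-55.6 -45.6]
top mark_cross [391.1 245.1] 0.73 sel [-118.5 -102.1]
tcp [ 0.4888 -0.4016  0.1094] sel mm [-42.5   0.3] F [-0.4  0.2 -0.2]
wrist knob [375.6 281. ] 0.58 sel [-13.9  -0.9]
wrist mark_bar [307.2 177.8] 0.75 sel [-48.4  41.6]
wrist mark_cross [477.5 176.9] 0.91 sel [50.4 41.3]
wrist mark_triangle [460.5 292.4] 0.86 sel [ 51.9 -37.4]
top knob [394.5 211. ] 0.35 sel [-62.  -98.3]
top mark_disc [361.4 210.1] 0.43 sel [-60.8 -44.4]
[317.8866147  266.27598949]
```

View pics/b.png

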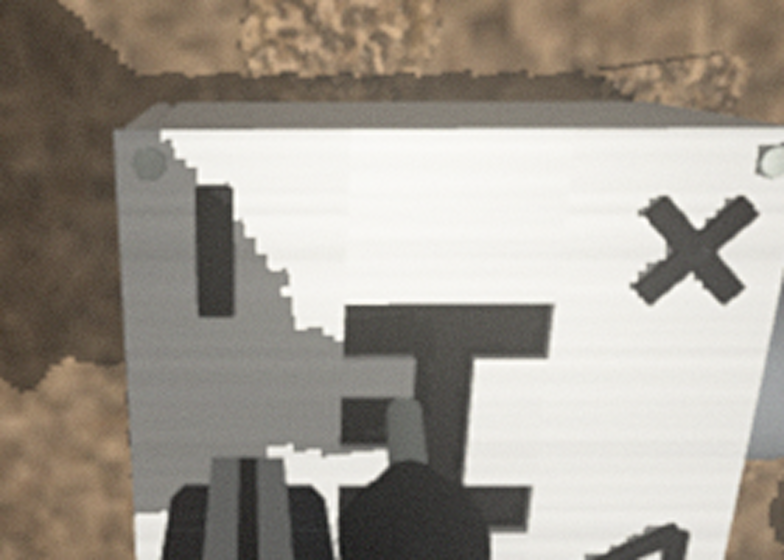

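The crop shows the fingertips just left of the knob (gap about 2 mm). The knob has already moved to x ≈ -14 mm. Pushing it about 15 mm more brings it to the channel.

Call:
{"method": "play_rows", "body": {
  "targets": [
    [[0,0,0],[0,0,0.004],1],
    [[0,0,0],[0,0,0.008],1],
    [[0,0,0],[0,0,0.012],1],
    [[0,0,0],[0,0,0.0145],1],
    [[0,0,0],[0,0,0.0145],1]
  ]
}}

```text
clock: 7.8
tcp_pos: [0.5037, -0.4034, 0.1092]
orientation: [-90.0, -0.0, -97.0]
force: [-0.8, -0.1, 0.2]
gripper_width: -0.001
```

Run:
```python
from h import *
for i in range(2): look("c")
a=cv2.imread("pics/c_wrist.png")[90:310,200:480];cv2.imwrite("pics/c.png",cv2.resize(a,None,fx=2.7,fy=2.7,interpolation=cv2.INTER_CUBIC))
```

```text
tcp [ 0.5037 -0.4034  0.1092] sel mm [-27.5   0.2] F [-0.8 -0.1  0.2]
wrist knob [370.9 279.5] 0.69 sel [-1.7  0. ]
wrist mark_disc [277.6 294.8] 0.71 sel [-55.2 -38.2]
wrist mark_bar [280.1 179.4] 0.61 sel [-49.7  40.7]
wrist mark_cross [452.1 175.5] 0.84 sel [50.  42.1]
wrist mark_triangle [436.7 291.2] 0.65 sel [ 50.4 -36.4]
top mark_disc [358.1 206. ] 0.52 sel [-54.  -37.9]
tcp [ 0.5032 -0.4034  0.1093] sel mm [-28.    0.2] F [-0.4 -0.5 -0.6]
wrist knob [372.4 277.1] 0.81 sel [-1.1  1.2]
wrist mark_disc [280.7 297.7] 0.86 sel [-53.2 -40.6]
wrist mark_bar [282.8 181.2] 0.67 sel [-48.1  39.5]
wrist mark_cross [451.6 180.4] 0.89 sel [50.2 39.2]
wrist mark_triangle [436.7 290.5] 0.84 sel [ 50.4 -35.9]
top mark_disc [359.5 205.2] 0.59 sel [-52.3 -40.3]
```

View pics/c.png

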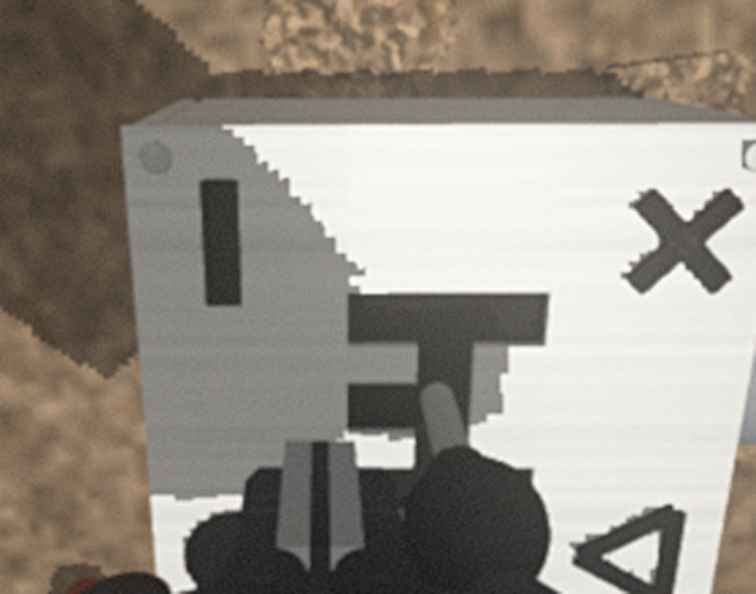

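The knob now stands at x ≈ -1 mm and the stem is inside the channel (crop (440,400); channel columns 417–473). I'll back off, go round the knob's left side and push right.

Call:
{"method": "play_rows", "body": {
  "targets": [
    [[0,0,0],[0,0,-0.012],1],
    [[0,0,0],[-0.015,0,-0.018],1],
    [[0,0,0],[-0.042,0,-0.012],1],
    [[0,0,0],[-0.046,0,0.01],1],
    [[0,0,0],[-0.046,0,0.028],1]
  ]
}}

```text
clock: 9.5
tcp_pos: [0.5372, -0.3597, 0.1095]
orientation: [-90.0, 0.1, -97.0]
force: [-0.1, 0.5, 0.1]
gripper_width: -0.0
```

Call:
{"method": "play_rows", "body": {
  "targets": [
    [[0,0,0],[0.008,0,0],1],
    [[0,0,0],[0.016,0,0],1],
    [[0,0,0],[0.022,0,0],1],
    [[0,0,0],[0.028,0,0],1],
    [[0,0,0],[0.034,0,0],1]
  ]
}}

```text
clock: 10.0
tcp_pos: [0.5316, -0.3957, 0.1094]
orientation: [-90.0, 0.0, -97.1]
force: [-0.5, 0.4, 0.2]
gripper_width: 0.001
```

Run:
```python
from h import *
for i in range(2): look("d")
a=cv2.imread("pics/d_wrist.png")[90:370,200:520];cv2.imwrite("pics/d.png",cv2.resize(a,None,fx=2.1,fy=2.1,interpolation=cv2.INTER_CUBIC))
```

```text
tcp [ 0.5316 -0.3957  0.1094] sel mm [-0.6 11.1] F [-0.5  0.4  0.2]
wrist knob [318.4 344.3] 0.5 sel [ -0.8 -29.8]
wrist mark_disc [247.  301.6] 0.78 sel [-48.4 -32.5]
wrist mark_bar [238. 198.] 0.85 sel [-47.3  41. ]
wrist mark_cross [403.1 195.6] 0.78 sel [50.8 42. ]
wrist mark_triangle [404.  299.1] 0.75 sel [ 57.5 -30.3]
top knob [353.6 176.7] 0.51 sel [ -9.  -23.6]
top mark_disc [360.2 206. ] 0.65 sel [-53.6 -41.6]
tcp [ 0.5325 -0.3948  0.1093] sel mm [ 0.2 12.1] F [-0.5  0.2 -1.1]
wrist knob [318.1 348.2] 0.78 sel [ -0.1 -30.9]
wrist mark_disc [240.  301.8] 0.71 sel [-52.6 -31.8]
wrist mark_cross [402.2 196. ] 0.66 sel [50.3 41.7]
top mark_disc [359.3 205.2] 0.6 sel [-52.3 -39.9]
top mark_bar [352.3 198.7] 0.59 sel [-41.7 -26.4]
top mark_cross [393.  209.9] 0.63 sel [ -55.3 -100.8]
```

View pics/d.png

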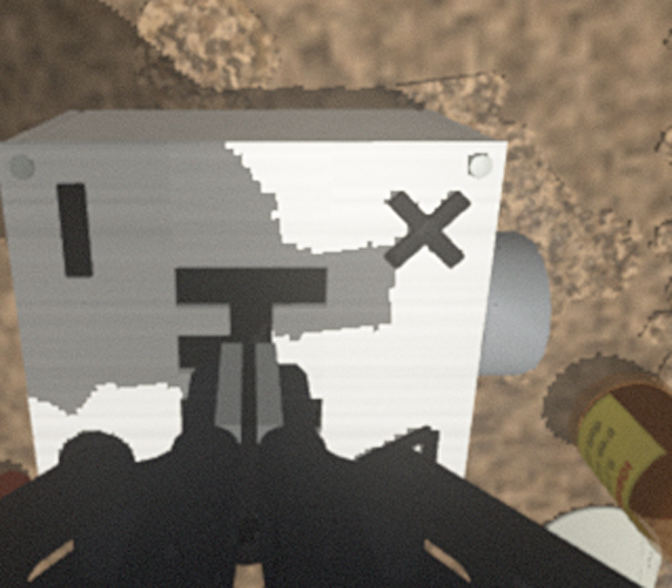

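The crop shows the fingers on the left side of the knob, which they hide. No force stands out. I'll push on to TCP y ≈ -15 mm.

Call:
{"method": "play_rows", "body": {
  "targets": [
    [[0,0,0],[0.006,0,0],1],
    [[0,0,0],[0.012,0,0],1],
    [[0,0,0],[0.018,0,0],1],
    [[0,0,0],[0.023,0,0],1],
    [[0,0,0],[0.026,0,0],1]
  ]
}}

```text
clock: 11.7
tcp_pos: [0.5289, -0.4217, 0.1093]
orientation: [-90.0, -0.0, -97.1]
force: [0.4, -0.1, 0.5]
gripper_width: 0.002
```

Run:
```python
from h import *
o=ctrl.observe();print("tcp",sel(o["tcp_pos"]).round(1),"F",np.round(o["force"],1))
for c in ("top","scene"):
    im=ctrl.grab_frame(c);cv2.imwrite(f"pics/e_{c}.png",im[:,:,::-1])
    print(c,[(np.round(b["location"],1),round(b["score"],2),sel(onz(c,b["location"],.12)).round(1)) for b in ctrl.boxes_of(c,"knob")[:2]], "exp",proj(c,list(O+[-.004,-.040])+[.12]))
a=cv2.imread("pics/e_top.png")[110:240,270:410];b=cv2.imread("pics/e_scene.png")[150:280,270:410]
cv2.imwrite("pics/e.png",cv2.resize(np.hstack([a,b]),None,fx=2.85,fy=2.85,interpolation=cv2.INTER_CUBIC))
print("F",np.round(ctrl.observe()["force"],1))
```

```text
tcp [ -0.4 -15. ] F [ 0.4 -0.1  0.5]
top [(array([345.2, 203.8]), 0.24, array([-57.1, -13.3]))] exp [363.53249533 172.29815901]
scene [(array([366.4, 293.9]), 0.62, array([-104.4, -164.6])), (array([358.6, 215.7]), 0.47, array([ -8.2, -43.7]))] exp [361.10128972 212.08602802]
F [-0.1 -0.5  0. ]
```

View pics/e.png

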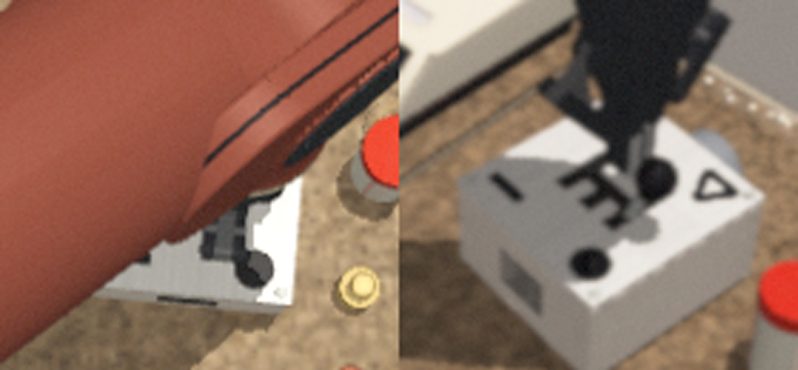

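The scene view shows the knob at pixel (360.5,212.5). I expected (361,212) for the channel's right end, so it is there. Next I go round to the back and push to the front.

Call:
{"method": "play_rows", "body": {
  "targets": [
    [[0,0,0],[-0.015,0,0.002],1],
    [[0,0,0],[-0.016,0,0.022],1],
    [[0,0,0],[-0.012,0,0.043],1],
    [[0,0,0],[0.01,0,0.045],1],
    [[0,0,0],[0.0245,0,0.045],1]
  ]
}}

```text
clock: 12.4
tcp_pos: [0.572, -0.45, 0.1091]
orientation: [-90.0, -0.0, -96.9]
force: [-1.0, -0.2, 0.5]
gripper_width: -0.0
```

Call:
{"method": "play_rows", "body": {
  "targets": [
    [[0,0,0],[0,0,-0.01],1],
    [[0,0,0],[0,0,-0.018],1],
    [[0,0,0],[0,0,-0.024],1],
    [[0,0,0],[0,0,-0.03],1],
    [[0,0,0],[0,0,-0.036],1]
  ]
}}

```text
clock: 12.9
tcp_pos: [0.535, -0.4456, 0.1096]
orientation: [-90.0, 0.0, -97.0]
force: [0.6, -0.7, -0.0]
gripper_width: 0.002
```

```bash
cat >> h.py <<'E'
def chk(f):
    o=ctrl.observe();print(o["clock"],"tcp",sel(o["tcp_pos"]).round(1),"F",np.round(o["force"],1))
    for c in ("scene","wrist"):
        im=ctrl.grab_frame(c);cv2.imwrite(f"pics/{f}_{c}.png",im[:,:,::-1])
        print(c,[(np.round(b["location"],1),round(b["score"],2),sel(onz(c,b["location"],.117)).round(1)) for b in ctrl.boxes_of(c,"knob")[:3]])
    o=ctrl.observe();print(o["clock"],"tcp",sel(o["tcp_pos"]).round(1),"F",np.round(o["force"],1))
E
python3 -c "
from h import *
chk('f')"
```

```text
12.9 tcp [  8.5 -38. ] F [ 0.6 -0.7 -0. ]
scene [(array([350.7, 218.6]), 0.49, array([-20.7, -38.4]))]
wrist [(array([271.7, 268.8]), 0.72, array([-14.7, -35.1]))]
13.1 tcp [  8.7 -38.2] F [ 0.2 -0.  -0. ]
```

Call:
{"method": "play_rows", "body": {
  "targets": [
    [[0,0,0],[0,0,-0.004],1],
    [[0,0,0],[0,0,-0.007],1],
    [[0,0,0],[0,0,-0.009],1],
    [[0,0,0],[0,0,-0.0105],1],
    [[0,0,0],[0,0,-0.0105],1]
  ]
}}

```text
clock: 13.6
tcp_pos: [0.5245, -0.445, 0.1093]
orientation: [-90.0, -0.0, -97.1]
force: [-0.2, 0.2, 0.2]
gripper_width: -0.002
```

Call:
{"method": "play_rows", "body": {
  "targets": [
    [[0,0,0],[0,0,-0.001],1],
    [[0,0,0],[0,0,-0.001],1],
    [[0,0,0],[0,0,-0.001],1]
  ]
}}

```text
clock: 13.9
tcp_pos: [0.5237, -0.4448, 0.1093]
orientation: [-90.0, -0.0, -97.0]
force: [-0.2, -0.1, 0.5]
gripper_width: 0.0
```

```bash
python3 -c "
from h import *
chk('g')
print(proj('scene',[*(O+[-.0342,-.0343]),.116]))"
```

```text
13.9 tcp [ -2.8 -38.6] F [-0.2 -0.1  0.5]
scene [(array([344.5, 221.9]), 0.65, array([-33.6, -37.6])), (array([307.5, 213.4]), 0.46, array([-68.6,  15.4])), (array([344.2, 221.2]), 0.4, array([-32.9, -36.1]))]
wrist [(array([275.5, 263.5]), 0.89, array([-24.1, -32.3]))]
14.1 tcp [ -2.8 -38.6] F [ 0.1 -0.1 -0.2]
[346.27046544 221.45827449]
```

Call:
{"method": "play_rows", "body": {
  "targets": [
    [[0,0,0],[0,0,-0.001],1],
    [[0,0,0],[0,0,-0.001],1],
    [[0,0,0],[0,0,-0.001],1]
  ]
}}

```text
clock: 14.4
tcp_pos: [0.5227, -0.4446, 0.1093]
orientation: [-90.0, 0.0, -97.0]
force: [0.5, -0.0, 0.9]
gripper_width: 0.003
```

Call:
{"method": "play_rows", "body": {
  "targets": [
    [[0,0,0],[0,0,-0.001],1],
    [[0,0,0],[0,0,-0.001],1],
    [[0,0,0],[0,0,-0.001],1]
  ]
}}

```text
clock: 14.7
tcp_pos: [0.5218, -0.4445, 0.1093]
orientation: [-90.0, 0.0, -97.0]
force: [0.6, 0.2, -0.3]
gripper_width: -0.003
```

Call:
{"method": "play_rows", "body": {
  "targets": [
    [[0,0,0],[0,0,-0.001],1],
    [[0,0,0],[0,0,-0.001],1],
    [[0,0,0],[0,0,-0.001],1]
  ]
}}

```text
clock: 15.0
tcp_pos: [0.5209, -0.4443, 0.1094]
orientation: [-90.0, -0.0, -97.0]
force: [1.7, -0.3, 0.3]
gripper_width: -0.001
```

```bash
python3 -c "
from h import *
chk('i')
a=cv2.imread('pics/i_scene.png')[170:260,290:410];b=cv2.imread('pics/i_wrist.png')[190:325,180:360]
cv2.imwrite('pics/i.png',np.hstack([cv2.resize(a,(400,300),interpolation=2),cv2.resize(b,(400,300),interpolation=2)]))"
```

```text
15.0 tcp [ -5.7 -38.5] F [ 1.7 -0.3  0.3]
scene [(array([346.4, 223.1]), 0.44, array([-33. , -41.6]))]
wrist [(array([274.4, 264.9]), 0.77, array([-27.6, -33. ])), (array([276.2, 264.5]), 0.42, array([-26.7, -32.8]))]
15.2 tcp [ -5.7 -38.5] F [ 1.8 -0.5 -0.1]
```

View pics/i.png

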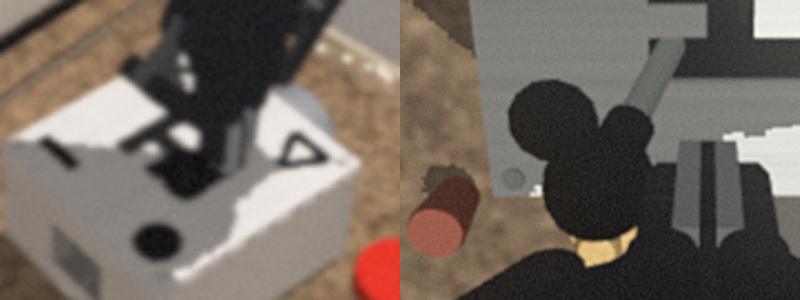

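Call:
{"method": "play_rows", "body": {
  "targets": [
    [[0,0,0],[0,0,-0.0007],1],
    [[0,0,0],[0,0,-0.0007],1],
    [[0,0,0],[0,0,-0.0007],1]
  ]
}}

```text
clock: 15.5
tcp_pos: [0.5204, -0.4443, 0.1094]
orientation: [-90.0, -0.0, -97.0]
force: [2.8, -0.2, -1.9]
gripper_width: 0.001
```

Force is rising at the slot's end (2.8 N), so it is home. I'll retreat and check.

Call:
{"method": "play_rows", "body": {
  "targets": [
    [[0,0,0],[0,0,0.012],1],
    [[0,0,0],[0,0,0.03],1],
    [[0,0,0],[0,-0.03,0.035],1],
    [[0,0,0],[0,-0.07,0.035],1],
    [[0,0,0],[0,-0.11,0.035],1]
  ]
}}

```text
clock: 16.0
tcp_pos: [0.5549, -0.4484, 0.22]
orientation: [-90.1, 0.0, -97.0]
force: [0.8, -0.2, -0.2]
gripper_width: -0.001
```

Call:
{"method": "play_rows", "body": {
  "targets": [
    [[0,0,0],[-0.04,-0.03,0.01],1],
    [[0,0,0],[-0.085,-0.05,0.02],1],
    [[0,0,0],[-0.13,-0.06,0.03],1],
    [[0,0,0],[-0.17,-0.06,0.03],1],
    [[0,0,0],[-0.17,-0.06,0.03],1]
  ]
}}

```text
clock: 16.5
tcp_pos: [0.6089, -0.276, 0.2794]
orientation: [-90.0, 0.2, -96.5]
force: [-0.4, 0.7, -0.2]
gripper_width: 0.002
```

```bash
python3 -c "
from h import *
ctrl.grab_frame('top');ctrl.grab_frame('top');chk('j')
im=ctrl.grab_frame('top');cv2.imwrite('pics/j_top.png',im[:,:,::-1])
print([(np.round(b['location'],1),round(b['score'],2),sel(onz('top',b['location'],.116)).round(1)) for b in ctrl.boxes_of('top','knob')[:3]])
for n,z in (('sample_jar_1',.036),('stopper_1',.014),('weight_200',.02)):
  ctrl.grab_frame('scene');print(n,[(round(b['score'],2),onz('scene',b['location'],z)[:2].round(3)) for b in ctrl.boxes_of('scene',n)[:2]])
a=cv2.imread('pics/j_top.png')[110:260,270:430];b=cv2.imread('pics/j_wrist.png')
cv2.imwrite('pics/j.png',np.hstack([cv2.resize(a,(400,375),interpolation=2),cv2.resize(b[50:350,160:480],(400,375),interpolation=2)]))"
```

```text
16.6 tcp [ 60.3 132.4] F [-0.1 -0.4  0.8]
scene [(array([345.4, 223.3]), 0.62, array([-34.5, -40.9]))]
wrist [(array([257.2, 295.4]), 0.64, array([-14.1,  -3.9]))]
16.8 tcp [ 59.3 129.1] F [ 0.  -0.9  0.2]
[(array([359.5, 191.5]), 0.67, array([-32.9, -36.2]))]
sample_jar_1 [(0.66, array([ 0.558, -0.527]))]
stopper_1 [(0.68, array([ 0.408, -0.5  ]))]
weight_200 [(0.78, array([ 0.471, -0.517]))]
```

View pics/j.png

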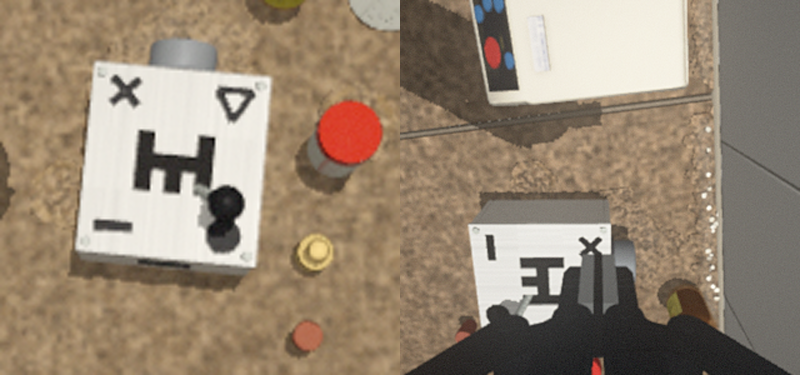

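The top view shows the lever in the front right slot, with its knob at crop (226,202) beside the disc at (222,236). The jar, weight and stopper have not moved, and the robot is clear.

```bash
python3 -c "
from h import *
print(ctrl.hand_in())"
```

```text
the job is handed in; nothing more can be done
None
```

The lever stands in the front right slot, the one the round disc marks, and I handed the job in at about 17 s on the robot's clock. I pushed it only from outside with the shut fingers: out of the notch, right through the channel, then forward into the slot.

- **Home in the slot:** my last views put the knob at about x = -33, y = -36 mm (top camera) and x = -34, y = -41 mm (scene camera). The target is -30, -38 mm. Pressing gently at the end raised the force from about 0.5 N to 2.8 N, which I took as the slot's end. I did not push harder to confirm it.
- **Loose things:** the jar, stopper and weight are where they stood, within about 4 mm of the first measurement. That is within the cameras' accuracy.
- **Robot:** it was clear of everything before I handed in.
- **Readings that disagreed:**
  - One early fit of the selector from the top camera came from wrong network detections, so I rejected it and located the symbols in the picture instead.
  - The first wrist reading was about 6 mm off because the arm was still settling; the repeat agreed.
  - The last wrist reading of the knob (-14, -4 mm) is wrong because the gripper hid the knob in that view, so I ignored it.

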